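Spin down the filter's wing nut and open its feed valve

ROBOT

A 7-joint arm with a two-finger parallel gripper is mounted at the origin on the work surface. World frame = base frame: x ahead of the robot, y to its left, z up, the work surface at z = 0. Lengths are in mm, angles in rad, forces in N, time in s.
With the tool pointing down it reaches from about 400 to 900 mm from the base axis. Payload 5.6 kg.
Tool frame: the origin (TCP) lies at the very end of the fingers, on their centre line; the grasp point (between the pads) lies 19 mm behind it; x points along the fingers, y is the direction in which the jaws open and shut, and the axes are right-handed (so a half turn about x gives the same grasp; the last joint's range is limited). The gripper opens to 92 mm and grips with 3 to 60 N. Pads are 20 mm wide; open, the fingers measure 128 mm over their backs; the gripper's body (75 mm by 189 mm) begins 69 mm behind the grasp point.
Start: joints at [-1.347, 0.468, -0.012, 1.603, 0.006, 1.071, -0.056], TCP at [171.411, 626.999, 214.592] pointing down, gripper open.
Joint ranges: [-2.53, 2.53], [-0.31, 2.02], [-1.57, 1.55], [0.28, 2.44], [-1.29, 4.43], [0.15, 1.84], [-2.92, 2.92]. Speed limits (rad/s): [2.57, 2.57, 3.14, 3.14, 3.14, 3.14, 3.14].

INTERFACE

Orientations are given as a unit quaternion [x, y, z, w].
In Python, from cell import r gives the robot as it stands.
- The arm moves only by the shell command python3 -m inch 'ROWS' [FORCE]. ROWS is a JSON object of lists of equal length, an entry for each row: "rot": the turn, a rotation vector about the tool's x, y, z in degrees, a list of three; "translation": the shift along the tool's x, y, z in m, a list of three; "grip": the finger opening in m, from 0 to 0.0919. A call has exactly 5 rows; each row is the pose to reach, as a shift and turn from the pose commanded when the call began, along the tool's axes at that moment; what a row does not reach only later rows make up. A row lasts 1/8 s, in which the tool goes at most 62.5 mm and 10.7 degrees, less where a joint would pass 70% of its speed; a pose out of reach is approached as far as the arm can. A call with a gripper value outside its range is refused whole. The fingers move at their own pace and stop on an object; FORCE is the grip in N (left out, the last holds). Time passes only in rows, so rows that repeat a pose let the fingers close, or fill a call up. It gives the time, the measured TCP pose, the force and the opening at its end, in the units of the state.
- r.get_obs(): the state, without advancing time (a new reading comes with each control period).
- r.grab_frame(name): name is "scene" or "top" or "wrist"; returns the picture (400x640x3 uint8, red, green, blue); there is no depth.
- r.camera_model(name): a dict with "fx", "fy", "cx", "cy" (pixels), "R" (3x3) and "t" (3): a world point X has camera coordinates R X + t. Camera axes: x right, y down, z forward; pixel columns grow to the right and rows downward; lengths in mm; the calibration is good to about 2 mm. A picture is of the moment at which its call begins: read the wrist's pose just before it. camera_model takes no time and is no camera call; for the wrist camera it gives the pose at the moment of the call.
- r.hand_in(): hands the job in, once; it reports no verdict.
The state is a dict: "t": time; "joint_pos": joint angles; "joint_velocities": joint speeds; "tau": joint torques, N m; "tcp_pos": TCP position; "ee_rot": TCP orientation; "wrist_force": force on the tool from outside, world axes, zero at the start; "torque": the same for the moment, N m; "finger_gap": opening from 0.0 (shut) to 1.0 (fully open).
Only numpy, scipy, OpenCV 4.12 (cv2) and the standard library are available. Lean on these libraries where they do the work, as an engineer would, in place of code of your own. Each camera call takes 0.05 s, during which the arm holds its last target.

TASK

The cartridge filter's lid is back on: with a fingertip, push the red wing nut on top of it round clockwise, stroke after stroke against its wings, until it is fully down and stops. Only then push the red handle of the feed valve beside it round, away from the canister, until it is fully open, in line with its pipe. Only push: never take the nut or the handle between the fingers, leave the loose things around alone, and finish clear of everything.

Things in the scene. Friction and masses are not known exactly. Their poses are not given: they have to be found in the camera images.
- filter: The fixed cartridge filter with its pipes, one rigid unit on the deck (z = 0). Origin on the canister's upright axis, at deck level; z up, +x from the canister towards its outlet pipe, +y to the side away from the feed valve. Grey flange 172 mm across, black base, clear tube 138 mm across, white lid 164 mm across with its flat top at z = 186 mm.
- outlet (a point): Middle of the black outlet elbow on the lid, 56 mm from the canister's axis along filter's +x, z = 217 mm. The elbow is 33 mm wide, leaves 39 mm free to the axis, top at z = 234 mm; its pipe runs on along +x and goes down into the deck 128 mm from the axis. The rest of the lid round the nut is clear.
- feed_pipe (a point): Point on the centre line of the feed pipe (32 mm thick, z = 50 mm), 120 mm from the canister's axis. The pipe leaves the base along filter's -y, passes through the black ball valve (58 mm thick, 200 mm from the axis) and goes down into the deck 282 mm from the axis.
- nut_center (a point): Point on the axis of the red wing nut on the lid, at the middle height of its wings; z = 215.5 mm when seated, up to 6 mm higher before. Two opposite upright wings, each out to 36.5 mm from the axis, 7 mm thick over the raised round grips (5 mm elsewhere), from 13 mm below to 13 mm above this point. Hub 23 mm across, round collar below it 34 mm across.
- rod_top (a point): Top of the steel tie rod (10 mm thick) on which the wing nut turns, z = 230 mm. Below the nut lie only a steel washer (38 mm across) and a white boss (44 mm across, its top at z = 192 mm).
- wing_nut (a joint): Angle of the nut in rad, growing as it is tightened (clockwise from above). 0: as far up as it goes; 9.425 (1.5 turns): seated on its washer, where it stops. 4 mm per turn. It starts 0.6 to 1.15 turns short. Wings lie along filter's x axis at 0, 3.14, 6.28, 9.42. Turns easily (about 0.03 N m, 1 to 2 N at the wings) and stays where it is left.
- nut_tighten_faces: The raised round grips (21 mm across) on the two wing flanks that are pushed to tighten the nut. Origin on the nut's axis, 21.5 mm below nut_center; x along the wings.
- nut_loosen_faces: The same grips on the opposite flanks of the two wings (pushed to loosen). Origin as for the tighten faces.
- nut_collar: The nut's round collar, with the winged hub on it. Origin on the axis at its underside, 21.5 mm below nut_center. It does not turn, only sinks with the nut.
- valve_stem (a point): Point on the upright turning axis of the red valve handle, at the handle's middle height (z = 109 mm); 200 mm from the canister's axis along filter's -y.
- valve_handle (a joint): Angle of the red valve handle in rad. 0: shut, it lies across the feed pipe and points along filter's -x. Grows as it swings away from the canister (anticlockwise from above); 1.571: fully open, in line with the pipe, pointing along -y, at its stop. Starts 0 to 0.15. Stays where it is left; about 0.12 N m (2 to 3 N near its end).
- handle_tip (a point): Free end of the red valve handle, 85 mm from the stem axis, at middle height. The handle is a bar 13 mm wide (17 mm at the round end, 30 mm round the stem), from z = 101 to 118 mm. Shut, only open deck lies below its outer part; open, it lies over the valve and pipe, whose highest parts reach z = 82 mm (within 45 mm of the stem) and 71 mm (farther out).
- handle_open_face: The long side face of the handle that is pushed to open it (it faces the canister while the valve is shut). Origin on the stem axis; the handle runs from there along its -x.
- handle_shut_face: The opposite long side face of the handle. Origin as for the open face.
- dosing_bottle: Bystander, loose: white bottle, 64 mm across, 150 mm tall, stands to the left of the filter. Origin at its underside centre.
- test_jar: Bystander, loose: small amber jar, 40 mm across, 55 mm tall, behind the feed pipe between valve and canister. Origin at its underside centre.
- union_nut: Bystander, loose: black plastic ring 60 mm across, 24 mm tall, lying behind the feed pipe beyond the valve. Origin at its underside centre.
- measuring_cup: Bystander, loose: clear cup 68 mm across, 75 mm tall, close to the left of the canister. Origin at its underside centre.
- spare_cartridge: Bystander, loose: white pleated cartridge, 80 mm across, 120 mm tall, standing to the right. Origin at its underside centre.
- pipe_brush: Bystander, loose: long-handled brush lying to the right near the robot, handle towards the right or left, about 30 mm tall at most. Origin at its underside centre (middle of its length).
- spare_nut: Bystander, loose: a spare black wing nut, 68 mm across the wings, 30 mm tall, lying loose on the deck in front of the filter. Origin at its underside centre.
- spare_elbow: Bystander, loose: black pipe elbow, 42 mm thick, 63 mm tall, standing to the right, farther off. Origin at its underside centre.

How it is judged:
By the outcome, as a careful person would: the job done as asked, in the order asked, and still so for the second after the job is handed in, with the robot touching nothing.
It also fails if it takes over 72 s, if anything falls off the work surface, if the arm or the gripper's body presses on something with over 40 N, if the wrist force passes 120 N, or if a joint passes its speed limit or range.

## Working session

There is one attempt and no reset: what is moved stays moved. The work goes in short steps, Python scripts to look and compute and a shell command to move; the robot and the scene stay as the last step left them, time stands still between calls to the robot, and variables do not carry over. Pictures are saved under pics/ and viewed, and the job is handed in when it is done.

```bash
ls; mkdir -p pics
python3 - <<'E'
from cell import r
import cv2,numpy as np
o=r.get_obs(); print(o)
for n in ["scene","top","wrist"]:
    m=r.camera_model(n); print(n,{k:np.round(np.array(v),3).tolist() for k,v in m.items()})
    cv2.imwrite(f"pics/a_{n}.png",cv2.cvtColor(r.grab_frame(n),cv2.COLOR_RGB2BGR))
E
```

```text
pics
{'t': 0.0, 'joint_pos': array([-1.34701245,  0.46838392, -0.01158524,  1.60361708,  0.00603203,
        1.07139933, -0.0563092 ]), 'joint_velocities': array([ 4.67334894e-04, -9.53419441e-05, -1.26606980e-03, -2.50635593e-04,
        7.61698932e-04, -5.84264208e-04, -2.40650511e-04]), 'tau': array([ 6.39605842e-04, -5.20567417e+01, -1.22202560e-02, -2.43759835e+01,
       -5.66473603e-02,  1.72958407e-02,  1.73096287e-04]), 'tcp_pos': array([171.29358716, 626.41935113, 213.63868761]), 'ee_rot': array([ 0.09344192,  0.70084853, -0.09469528,  0.70079437]), 'wrist_force': array([-0.20748788, -0.72698586,  0.59267145]), 'torque': array([-0.04472607, -0.05542913,  0.02830488]), 'finger_gap': 1.000152020049164}
scene {'fx': 384.486, 'fy': 384.486, 'cx': 324.59, 'cy': 197.588, 'R': [[0.222, 0.975, -0.003], [0.776, -0.179, -0.605], [-0.591, 0.132, -0.796]], 't': [-159.405, -298.528, 1495.848]}
top {'fx': 361.667, 'fy': 361.667, 'cx': 317.111, 'cy': 203.945, 'R': [[0.12, -0.993, 0.005], [-0.968, -0.118, -0.223], [0.222, 0.022, -0.975]], 't': [-14.808, 549.589, 1059.577]}
wrist {'fx': 321.359, 'fy': 321.359, 'cx': 323.176, 'cy': 196.226, 'R': [[0.265, 0.964, -0.002], [0.928, -0.254, 0.274], [0.264, -0.074, -0.962]], 't': [-648.324, -29.755, 392.404]}
```

View pics/a_scene.png

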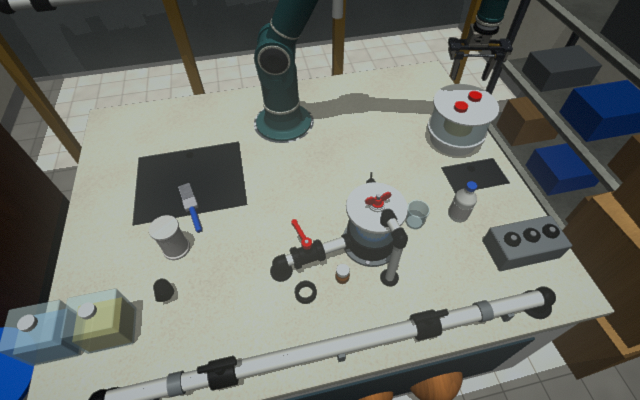

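View pics/a_top.png

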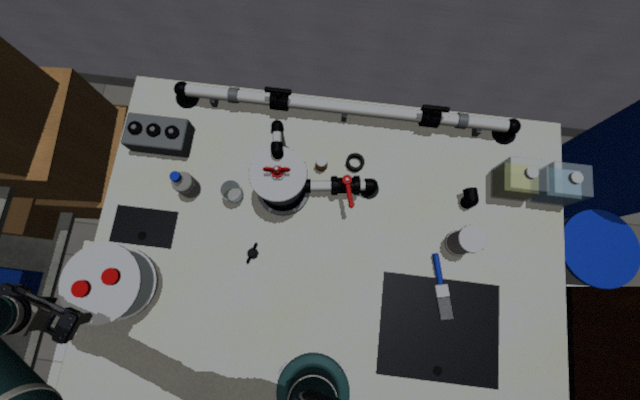

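View pics/a_wrist.png

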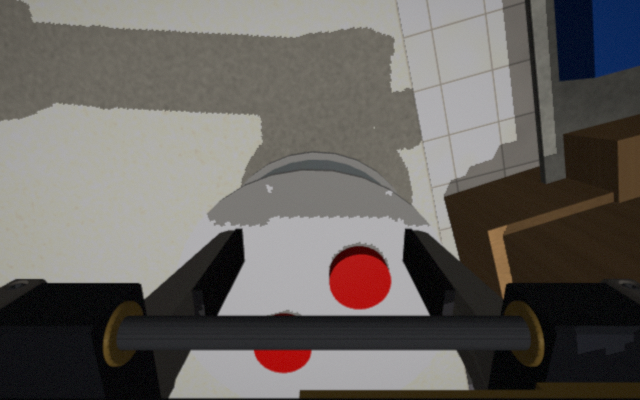

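```bash
cat > h.py <<'E'
import numpy as np,cv2
from cell import r
def ray(n,u,v,m=None):
    m=m or r.camera_model(n); R=np.array(m['R']);t=np.array(m['t'])
    d=R.T@np.array([(u-m['cx'])/m['fx'],(v-m['cy'])/m['fy'],1]); return -R.T@t,d
def onz(n,u,v,z,m=None):
    c,d=ray(n,u,v,m); return c+d*(z-c[2])/d[2]
def proj(n,X,m=None):
    m=m or r.camera_model(n); p=np.array(m['R'])@np.array(X)+np.array(m['t']); return m['fx']*p[0]/p[2]+m['cx'],m['fy']*p[1]/p[2]+m['cy']
def tri(a,b):
    A=[];y=[]
    for c,d in (a,b):
        d=d/np.linalg.norm(d);P=np.eye(3)-np.outer(d,d);A.append(P);y.append(P@c)
    return np.linalg.lstsq(np.vstack(A),np.hstack(y),rcond=None)[0]
def red(im):
    h=cv2.cvtColor(im,cv2.COLOR_RGB2HSV)
    return (((h[...,0]<8)|(h[...,0]>172))&(h[...,1]>140)&(h[...,2]>60)).astype(np.uint8)
E
python3 - <<'E'
from h import *
for n,(x0,y0,x1,y1) in {"scene":(270,160,440,300),"top":(220,110,390,250)}.items():
    im=cv2.cvtColor(cv2.imread(f"pics/a_{n}.png"),cv2.COLOR_BGR2RGB)
    m=red(im); k,l,s,c=cv2.connectedComponentsWithStats(m)
    for i in range(1,k):
        if s[i][4]>6: print(n,s[i],np.round(c[i],1))
    cv2.imwrite(f"pics/a_{n}_z.png",cv2.resize(cv2.cvtColor(im,cv2.COLOR_RGB2BGR)[y0:y1,x0:x1],None,fx=4,fy=4,interpolation=cv2.INTER_CUBIC))
E
```

```text
scene [469  91  13  10 105] [474.7  95.6]
scene [455 102  13  10 106] [460.7 106.2]
scene [372 192  18  16  74] [380.3 200.6]
scene [366 197  11   4  20] [370.5 198.2]
scene [292 219  20  29 160] [301.5 234.3]
top [264 167  25  10 102] [276.4 170.9]
top [342 175  12  32 160] [348.2 189.2]
top [102 268  16  17 218] [109.7 276.2]
top [ 71 281  18  16 226] [ 79.7 288.4]
```

View pics/a_scene_z.png

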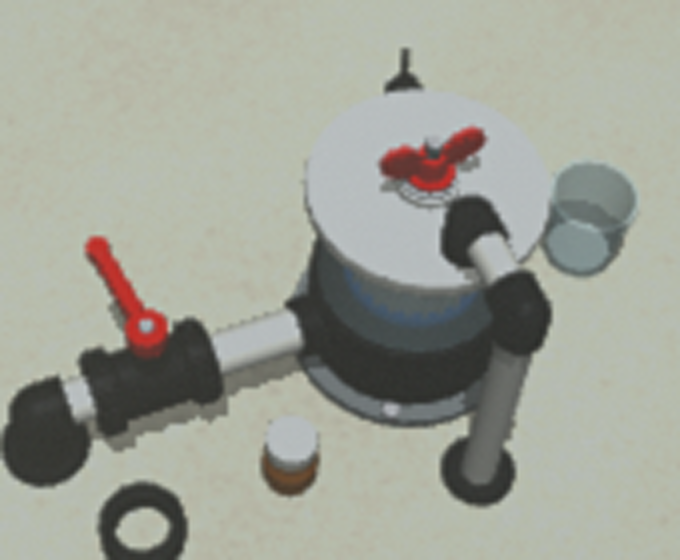

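View pics/a_top_z.png

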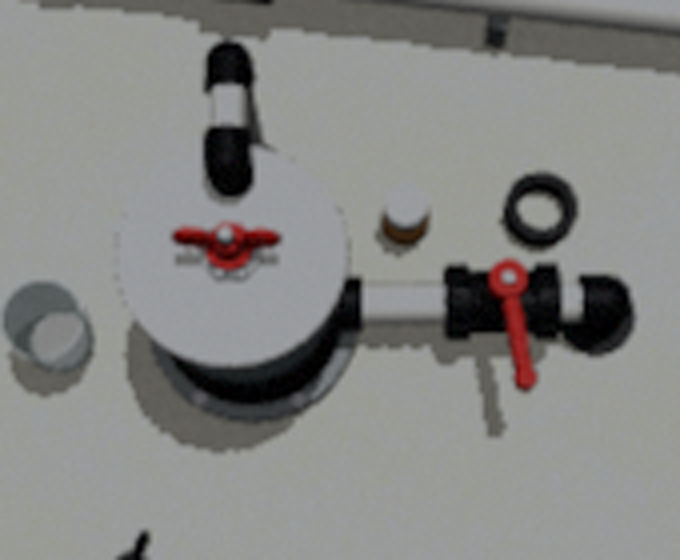

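Run:
```python
from h import *
def both(name,t,s,z):
    print(name,onz("top",*t,z).round(1),onz("scene",*s,z).round(1),tri(ray("top",*t),ray("scene",*s)).round(1))
z=lambda o,p:(o[0]+p[0]/4-.375,o[1]+p[1]/4-.375)
T=(220,110);S=(270,160)
both("rod",z(T,(225,235)),z(S,(433,146)),230)
both("stem",z(T,(509,277)),z(S,(146,327)),119)
both("tip",z(T,(526,379)),z(S,(97,247)),118)
both("wingL",z(T,(182,237)),z(S,(470,140)),222)
both("wingR",z(T,(272,238)),z(S,(395,162)),222)
both("elbow",z(T,(230,180)),z(S,(470,215)),230)
# bystanders
both("jar",z(T,(405,207)),z(S,(291,437)),55)
both("cup",z(T,(40,315)),z(S,(595,190)),75)
```

```text
rod [592.9 169.5 230. ] [598.2 167.4 230. ] [594.5 169.7 224.7]
stem [621.5 -28.7 119. ] [622.4 -28.7 119. ] [621.8 -28.7 118. ]
tip [545.5 -49.1 118. ] [551.  -49.4 118. ] [546.9 -49.3 112. ]
wingL [590.5 199.4 222. ] [593.2 194.9 222. ] [591.  198.  218.9]
wingR [597.2 138.9 222. ] [599.4 142.5 222. ] [598.2 141.  220.4]
elbow [632.  171.8 230. ] [654.6 173.3 230. ] [640.6 178.  208.2]
jar [689.5  56.6  55. ] [691.9  55.8  55. ] [690.5  56.5  52.1]
cup [560.6 325.7  75. ] [555.2 325.2  75. ] [559.  323.3  81. ]
```

```bash
cat >> h.py <<'E'
from scipy.spatial.transform import Rotation as Ro
C=np.array([595.,169.]); PSI=np.radians(7.75)
def f2w(x,y): 
    c,s=np.cos(PSI),np.sin(PSI); return C+np.array([c*x-s*y,s*x+c*y])
def w2f(p):
    c,s=np.cos(PSI),np.sin(PSI); d=np.array(p)[:2]-C; return np.array([c*d[0]+s*d[1],-s*d[0]+c*d[1]])
def st():
    o=r.get_obs(); M=Ro.from_quat(o['ee_rot']).as_matrix()
    print('t',round(o['t'],2),'tcp',o['tcp_pos'].round(1),'filt',w2f(o['tcp_pos']).round(1),'yawY_world',round(np.degrees(np.arctan2(M[1,1],M[0,1])),1),'yawY_filt',round(np.degrees(np.arctan2(M[1,1],M[0,1])-PSI),1),'q',o['joint_pos'].round(2),'F',o['wrist_force'].round(1),'T',o['torque'].round(2),'gap',round(o['finger_gap'],2),'xaxis',M[:,0].round(3))
    return o,M
def to(p,tgts):
    "world targets -> tool shifts (m)"
E
python3 -m inch '{"rot":[[0,0,0],[0,0,0],[0,0,0],[0,0,0],[0,0,0]],"translation":[[-0.03,0,0],[-0.06,0,0],[-0.09,0,0],[-0.12,0,0],[-0.12,0,0]],"grip":[0,0,0,0,0]}' 20
python3 -c "
from h import *
o,M=st();print(M.round(3))
t=np.append(f2w(25,-60),330);print((M.T@(t-o['tcp_pos'])).round(0))
print((M.T@[1,0,0]).round(3))"
```

```text
t: 0.78
tcp_pos: [171.6, 628.0, 337.0]
ee_rot: [0.096, 0.701, -0.092, 0.701]
wrist_force: [0.6, 0.5, -0.2]
finger_gap: 0.478
t 0.78 tcp [171.6 628.  337. ] filt [-357.6  511.9] yawY_world 74.7 yawY_filt 67.0 q [-1.35  0.38 -0.01  1.45  0.    1.3  -0.05] F [ 0.6  0.5 -0.2] T [ 0.06  0.03 -0.01] gap 0.48 xaxis [ 0.001  0.004 -1.   ]
[[ 0.001  0.264  0.965]
 [ 0.004  0.965 -0.264]
 [-1.     0.005 -0.   ]]
[   5. -377.  576.]
[0.001 0.264 0.965]
```

```bash
python3 -m inch '{"rot":[[-4,0,0],[-8,0,0],[-12,0,0],[-16,0,0],[-20,0,0]],"translation":[[0,-0.03,0.046],[0,-0.06,0.092],[0,-0.09,0.138],[0,-0.12,0.184],[0,-0.15,0.23]],"grip":[0,0,0,0,0]}'
python3 -c "
from h import *
o,M=st()
t=np.append(f2w(25,-60),330);print((M.T@(t-o['tcp_pos'])).round(0))"
```

```text
t: 1.4
tcp_pos: [354.3, 419.6, 333.1]
ee_rot: [-0.03, 0.707, 0.029, 0.706]
wrist_force: [-0.1, 0.1, -0.0]
finger_gap: 0.008
t 1.4 tcp [354.3 419.6 333.1] filt [-204.7  280.8] yawY_world 94.8 yawY_filt 87.1 q [-0.98  0.2   0.06  1.71 -0.01  1.24  0.74] F [-0.1  0.1 -0. ] T [ 0.06 -0.04 -0.04] gap 0.01 xaxis [-0.001 -0.002 -1.   ]
[   3. -329.  247.]
```

```bash
python3 -m inch '{"rot":[[-1,0,0],[-2,0,0],[-3,0,0],[-3,0,0],[-3,0,0]],"translation":[[0,-0.04,0.03],[0,-0.08,0.06],[0,-0.12,0.09],[0,-0.16,0.12],[0,-0.2,0.15]],"grip":[0,0,0,0,0]}'
python3 -c "
from h import *
o,M=st()
t=np.append(f2w(25,-60),330);print((M.T@(t-o['tcp_pos'])).round(0))
cv2.imwrite('pics/b_wrist.png',cv2.cvtColor(r.grab_frame('wrist'),cv2.COLOR_RGB2BGR))
"
```

```text
t: 2.02
tcp_pos: [519.9, 233.1, 333.1]
ee_rot: [-0.048, 0.706, 0.047, 0.705]
wrist_force: [-0.2, 0.2, 0.3]
finger_gap: 0.004
t 2.02 tcp [519.9 233.1 333.1] filt [-65.8  73.6] yawY_world 97.7 yawY_filt 90.0 q [-0.66  0.23  0.22  1.67 -0.05  1.25  1.27] F [-0.2  0.2  0.3] T [ 0.08 -0.01  0.02] gap 0.0 xaxis [-0.002 -0.001 -1.   ]
[   3. -134.   91.]
```

View pics/b_wrist.png

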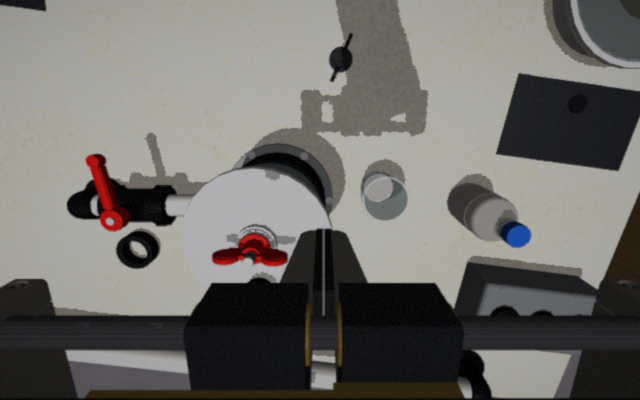

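Run:
```python
from h import *
im=cv2.cvtColor(cv2.imread('pics/b_wrist.png'),cv2.COLOR_BGR2RGB)
cv2.imwrite('pics/b_z.png',cv2.resize(cv2.cvtColor(im,cv2.COLOR_RGB2BGR)[140:300,70:345],None,fx=2.9,fy=2.9,interpolation=cv2.INTER_CUBIC))
# lid circle: white pixels boundary
for nm,p,z in [("rod",(252,258),230),("stem",(112,218),119),("tip",(97,161),118),("wl",(218,257),228),("wr",(285,256),228)]:
    print(nm,onz('wrist',*p,z).round(1))
```

```text
rod [592.5 166.  230. ]
stem [618.1 -35.2 119. ]
tip [546.3 -49.9 118. ]
wl [596.6 133.6 228. ]
wr [587.6 196.4 228. ]
```

View pics/b_z.png

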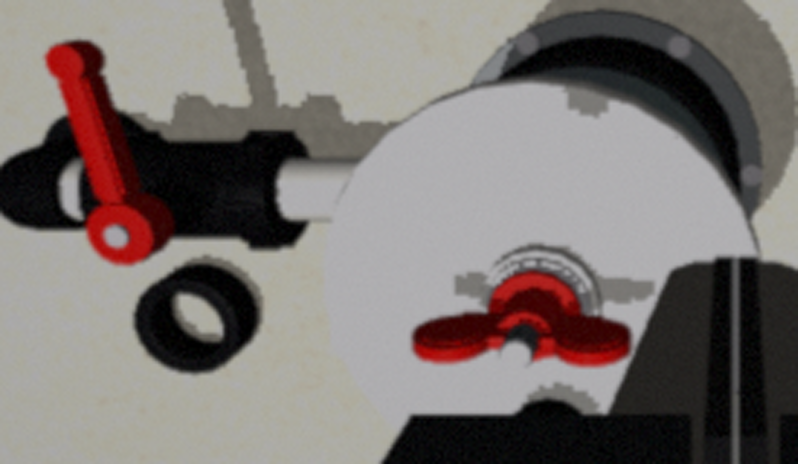

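Run:
```python
from h import *
z=lambda a,b:(70+a/2.9-.33,140+b/2.9-.33)
for nm,p,h in [("rod",(517,352),230),("stem",(115,237),121),("tip",(75,55),118),("wl",(422,338),225),("wr",(625,345),225)]:
    print(nm,onz('wrist',*z(*p),h).round(1))
```

```text
rod [596.1 162.4 230. ]
stem [622.3 -37.5 121. ]
tip [543.6 -51.5 118. ]
wl [597.7 130.1 225. ]
wr [591.8 196.6 225. ]
```

```bash
python3 -m inch '{"rot":[[0,0,0],[0,0,0],[0,0,0],[0,0,0],[0,0,0]],"translation":[[0,0,-0.02],[0,0,-0.02],[0,0,-0.02],[0,0,-0.02],[0,0,-0.02]],"grip":[0,0,0,0,0]}'
python3 -c "
from h import *
o,M=st()
m=r.camera_model('wrist')
im=r.grab_frame('wrist')
import json;json.dump({k:np.array(v).tolist() for k,v in m.items()},open('c.json','w'))
k=red(im);n,l,s,c=cv2.connectedComponentsWithStats(k)
print([(x.tolist(),y.round(1)) for x,y in zip(s,c) if x[4]>20])
cv2.imwrite('pics/c_z.png',cv2.resize(cv2.cvtColor(im,cv2.COLOR_RGB2BGR)[160:300,70:340],None,fx=2.9,fy=2.9,interpolation=cv2.INTER_CUBIC))
"
```

```text
t: 2.7
tcp_pos: [500.0, 232.1, 334.4]
ee_rot: [-0.048, 0.706, 0.048, 0.705]
wrist_force: [-0.4, -0.3, -0.9]
finger_gap: 0.003
t 2.7 tcp [500.  232.1 334.4] filt [-85.7  75.4] yawY_world 97.7 yawY_filt 90.0 q [-0.68  0.19  0.21  1.71 -0.04  1.24  1.25] F [-0.4 -0.3 -0.9] T [0.02 0.   0.02] gap 0.0 xaxis [ 0. -0. -1.]
[([0, 0, 640, 400, 254129], array([320.6, 199.2])), ([88, 170, 37, 75, 963], array([105.9, 209.3])), ([213, 250, 69, 33, 895], array([249.9, 268.4]))]
```

View pics/c_z.png

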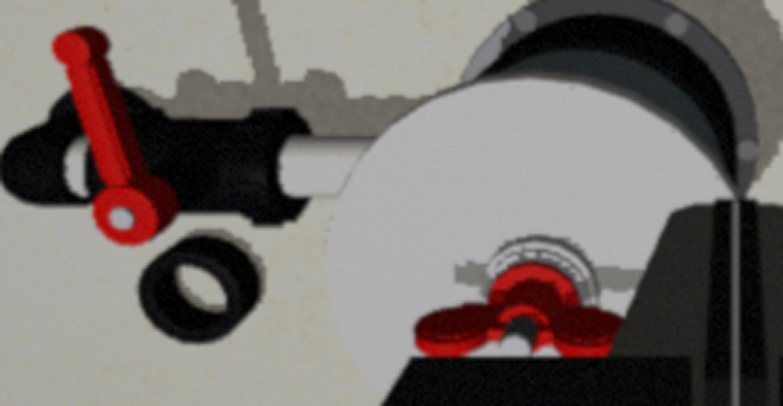

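Run:
```python
from h import *
import json
m=json.load(open('c.json'));m={k:(np.array(v) if isinstance(v,list) else v) for k,v in m.items()}
z=lambda a,b:(70+a/2.9-.33,160+b/2.9-.33)
for nm,p,h in [("rod",(515,345),230),("stem",(121,217),121),("tip",(80,46),118),("wl",(422,330),222)]:
    print(nm,onz('wrist',*z(*p),h,m).round(1))
```

```text
rod [591.3 170.4 230. ]
stem [617.8 -27.3 121. ]
tip [542.4 -42.9 118. ]
wl [594.7 137.3 222. ]
```

```bash
sed -i 's/^C=.*/C=np.array([594.,169.5]); PSI=np.radians(7.85)/' h.py; python3 -c "
from h import *
o,M=st()
t=np.append(f2w(20,-36),280);print((M.T@(t-o['tcp_pos'])).round(0))"
```

```text
t 2.75 tcp [499.9 232.1 334.5] filt [-84.6  74.8] yawY_world 97.7 yawY_filt 89.9 q [-0.68  0.19  0.21  1.71 -0.04  1.24  1.25] F [ 0.1 -0.5 -0.2] T [-0.02  0.02  0.04] gap 0.01 xaxis [-0. -0. -1.]
[  54. -111.  105.]
```

```bash
python3 -m inch '{"rot":[[0,0,0],[0,0,0],[0,0,0],[0,0,0],[0,0,0]],"translation":[[0,-0.04,0.037],[0,-0.08,0.074],[0.015,-0.111,0.105],[0.045,-0.111,0.105],[0.054,-0.111,0.105]],"grip":[0,0,0,0,0]}'
python3 -c "
from h import *
o,M=st()
for n,(x0,y0,x1,y1) in {'scene':(330,110,430,250),'top':(220,100,340,240)}.items():
    im=r.grab_frame(n);cv2.imwrite(f'pics/d_{n}.png',cv2.resize(cv2.cvtColor(im,cv2.COLOR_RGB2BGR)[y0:y1,x0:x1],None,fx=4,fy=4,interpolation=cv2.INTER_CUBIC))
"
```

```text
t: 3.38
tcp_pos: [618.0, 135.7, 278.4]
ee_rot: [-0.048, 0.707, 0.047, 0.704]
wrist_force: [-0.2, 0.7, 1.1]
finger_gap: 0.002
t 3.38 tcp [618.  135.7 278.4] filt [ 19.1 -36.8] yawY_world 97.7 yawY_filt 89.8 q [-0.49  0.39  0.29  1.59 -0.12  1.18  1.53] F [-0.2  0.7  1.1] T [ 0.05 -0.05  0.04] gap 0.0 xaxis [-0.004 -0.001 -1.   ]
```

View pics/d_scene.png

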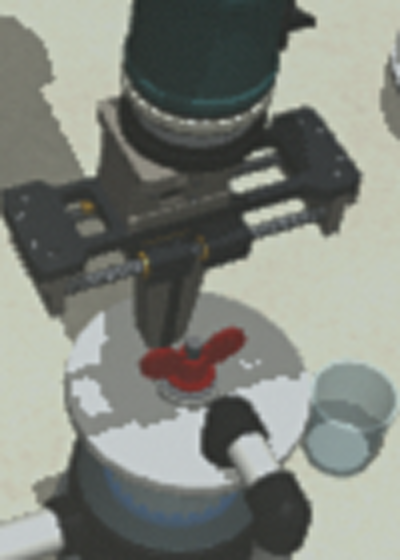

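View pics/d_top.png

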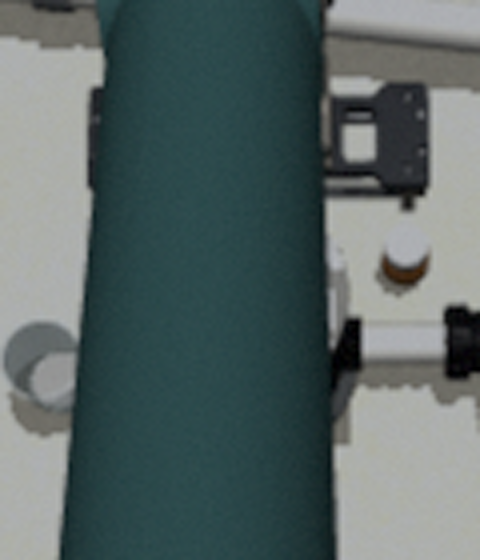

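```bash
python3 -m inch '{"rot":[[0,0,0],[0,0,0],[0,0,0],[0,0,0],[0,0,0]],"translation":[[0.02,0,0],[0.04,0,0],[0.06,0,0],[0.071,0,0],[0.071,0,0]],"grip":[0,0,0,0,0]}'
python3 -c "
from h import *
print(proj('scene',[618,136,278]))
o,M=st()
for n,(x0,y0,x1,y1) in {'scene':(330,130,430,250)}.items():
    im=r.grab_frame(n);cv2.imwrite(f'pics/e_{n}.png',cv2.resize(cv2.cvtColor(im,cv2.COLOR_RGB2BGR)[y0:y1,x0:x1],None,fx=4,fy=4,interpolation=cv2.INTER_CUBIC))
"
```

```text
t: 4.1
tcp_pos: [618.6, 136.5, 209.9]
ee_rot: [-0.048, 0.706, 0.048, 0.705]
wrist_force: [-0.2, -0.0, 0.1]
finger_gap: 0.004
(np.float64(370.06427734753487), np.float64(192.68766654541326))
t 4.1 tcp [618.6 136.5 209.9] filt [ 19.9 -36. ] yawY_world 97.8 yawY_filt 89.9 q [-0.48  0.45  0.28  1.67 -0.14  1.05  1.55] F [-0.2 -0.   0.1] T [-0.01  0.   -0.  ] gap 0.0 xaxis [-0.  0. -1.]
```

View pics/e_scene.png

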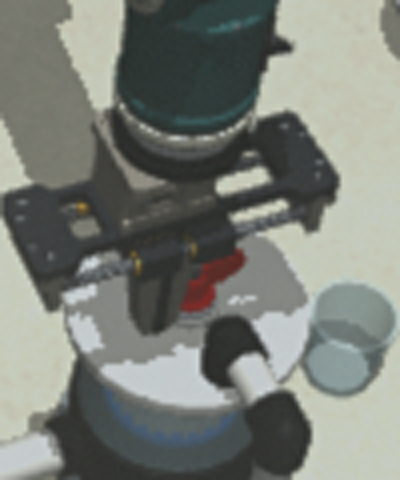

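Run:
```python
import numpy as np
def tab(p0,p,ths):
    for th in ths:
        t=np.radians(th);q=np.array([p[0]*np.cos(t)-p[1]*np.sin(t),p[0]*np.sin(t)+p[1]*np.cos(t)])-p0
        print(th,q.round(1))
tab((-36,20),np.array([-36,14]),[0,8,16,24,32])
tab((-36,14),np.array([-36,14]),[8,16,24,32,40])
tab((-36,14),np.array([-36,14]),[4,8,12,16,20])
```

```text
0 [ 0. -6.]
8 [ -1.6 -11.1]
16 [ -2.5 -16.5]
24 [ -2.6 -21.9]
32 [ -1.9 -27.2]
8 [-1.6 -5.1]
16 [ -2.5 -10.5]
24 [ -2.6 -15.9]
32 [ -1.9 -21.2]
40 [ -0.6 -26.4]
4 [-0.9 -2.5]
8 [-1.6 -5.1]
12 [-2.1 -7.8]
16 [ -2.5 -10.5]
20 [ -2.6 -13.2]
```

```bash
python3 -m inch '{"rot":[[0,0,0],[8,0,0],[16,0,0],[24,0,0],[32,0,0]],"translation":[[0.002,0,-0.006],[0.002,-0.0016,-0.0111],[0.002,-0.0025,-0.0165],[0.002,-0.0026,-0.0219],[0.002,-0.0019,-0.0272]],"grip":[0,0,0,0,0]}'
python3 -c "
from h import *
o,M=st()
for n,(x0,y0,x1,y1) in {'scene':(330,130,430,250)}.items():
    im=r.grab_frame(n);cv2.imwrite(f'pics/f_{n}.png',cv2.resize(cv2.cvtColor(im,cv2.COLOR_RGB2BGR)[y0:y1,x0:x1],None,fx=4,fy=4,interpolation=cv2.INTER_CUBIC))
"
```

```text
t: 4.78
tcp_pos: [592.3, 130.3, 208.4]
ee_rot: [0.151, 0.69, -0.15, 0.692]
wrist_force: [1.0, -0.3, -0.8]
finger_gap: 0.007
t 4.78 tcp [592.3 130.3 208.4] filt [ -7.1 -38.6] yawY_world 65.4 yawY_filt 57.6 q [-0.58  0.41  0.4   1.74 -0.18  1.02  1.03] F [ 1.  -0.3 -0.8] T [-0.11 -0.22 -0.01] gap 0.01 xaxis [ 0.002  0.    -1.   ]
```

View pics/f_scene.png

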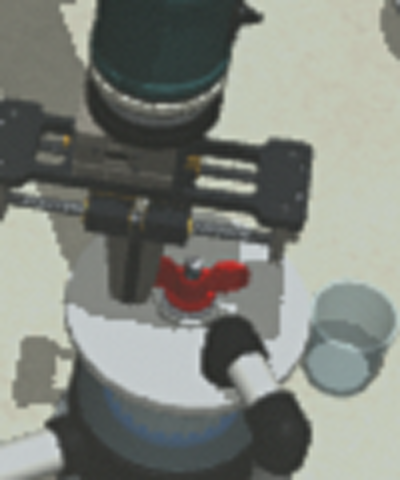

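```bash
for i in 1; do :; done; python3 -m inch '{"rot":[[8,0,0],[16,0,0],[24,0,0],[32,0,0],[40,0,0]],"translation":[[0,-0.0016,-0.0051],[0,-0.0025,-0.0105],[0,-0.0026,-0.0159],[0,-0.0019,-0.0212],[0,-0.0006,-0.0264]],"grip":[0,0,0,0,0]}'
python3 -c "
from h import *
st()"
python3 -m inch '{"rot":[[8,0,0],[16,0,0],[24,0,0],[32,0,0],[40,0,0]],"translation":[[0,-0.0016,-0.0051],[0,-0.0025,-0.0105],[0,-0.0026,-0.0159],[0,-0.0019,-0.0212],[0,-0.0006,-0.0264]],"grip":[0,0,0,0,0]}'
python3 -c "
from h import *
o,M=st()
for n,(x0,y0,x1,y1) in {'scene':(330,130,430,250)}.items():
    im=r.grab_frame(n);cv2.imwrite(f'pics/g_{n}.png',cv2.resize(cv2.cvtColor(im,cv2.COLOR_RGB2BGR)[y0:y1,x0:x1],None,fx=4,fy=4,interpolation=cv2.INTER_CUBIC))
"
```

```text
t: 5.45
tcp_pos: [567.3, 140.0, 208.0]
ee_rot: [0.377, 0.598, -0.377, 0.598]
wrist_force: [-1.2, -1.3, -0.9]
finger_gap: 0.007
t 5.45 tcp [567.3 140.  208. ] filt [-30.5 -25.6] yawY_world 25.5 yawY_filt 17.7 q [-0.73  0.39  0.55  1.8  -0.23  1.01  0.36] F [-1.2 -1.3 -0.9] T [-0.45  0.19  0.02] gap 0.01 xaxis [-0.    -0.001 -1.   ]
t: 6.08
tcp_pos: [553.9, 164.2, 207.5]
ee_rot: [-0.558, -0.434, 0.56, -0.432]
wrist_force: [-3.0, -1.3, 0.4]
finger_gap: 0.005
t 6.08 tcp [553.9 164.2 207.5] filt [-40.4   0.2] yawY_world -14.4 yawY_filt -22.3 q [-0.88  0.41  0.7   1.82 -0.3   1.02 -0.32] F [-3.  -1.3  0.4] T [-0.22  0.91  0.01] gap 0.01 xaxis [-0.004  0.    -1.   ]
```

View pics/g_scene.png

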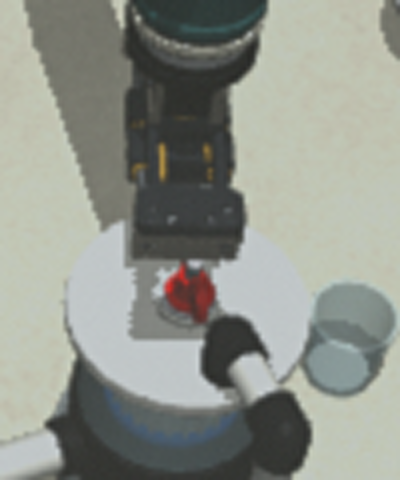

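```bash
python3 -m inch '{"rot":[[8,0,0],[16,0,0],[24,0,0],[32,0,0],[40,0,0]],"translation":[[0,-0.0006,-0.0051],[0,-0.0005,-0.0105],[0,-0.0006,-0.0159],[0,-0.0002,-0.0212],[0,0.001,-0.0264]],"grip":[0,0,0,0,0]}'
python3 -c "
from h import *
o,M=st()
for n,(x0,y0,x1,y1) in {'scene':(330,130,430,250)}.items():
    im=r.grab_frame(n);cv2.imwrite(f'pics/i_{n}.png',cv2.resize(cv2.cvtColor(im,cv2.COLOR_RGB2BGR)[y0:y1,x0:x1],None,fx=4,fy=4,interpolation=cv2.INTER_CUBIC))
"
```

```text
t: 6.75
tcp_pos: [563.1, 189.7, 207.8]
ee_rot: [-0.673, -0.217, 0.673, -0.216]
wrist_force: [0.7, -1.2, -0.1]
finger_gap: 0.003
t 6.75 tcp [563.1 189.7 207.8] filt [-27.9  24.3] yawY_world -54.3 yawY_filt -62.2 q [-1.01  0.48  0.85  1.79 -0.41  1.06 -0.96] F [ 0.7 -1.2 -0.1] T [-0.25  0.27 -0.07] gap 0.0 xaxis [-0.  0. -1.]
```

View pics/i_scene.png

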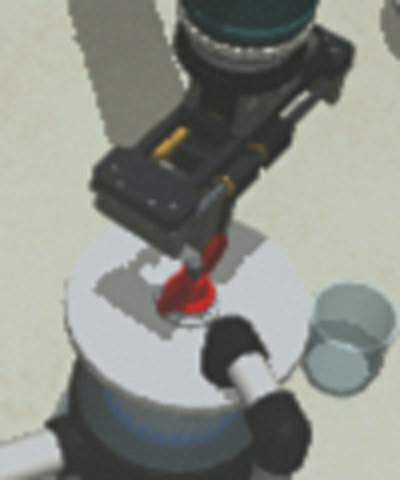

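```bash
python3 -m inch '{"rot":[[8,0,0],[16,0,0],[24,0,0],[30,0,0],[30,0,0]],"translation":[[0,-0.0016,-0.0051],[0,-0.0025,-0.0105],[0,-0.0026,-0.0159],[0,-0.002,-0.0198],[0,-0.002,-0.0198]],"grip":[0,0,0,0,0]}'
python3 -c "
from h import *
st()"
python3 -m inch '{"rot":[[0,0,0],[0,0,0],[0,0,0],[0,0,0],[0,0,0]],"translation":[[0,-0.004,0.008],[-0.02,-0.006,0.01],[-0.045,-0.006,0.01],[-0.07,-0.006,0.01],[-0.07,-0.006,0.01]],"grip":[0,0,0,0,0]}'
python3 -c "
from h import *
o,M=st()
t=np.append(f2w(-10,-100),280);print((M.T@(t-o['tcp_pos'])).round(0))
for n,(x0,y0,x1,y1) in {'scene':(330,110,430,250)}.items():
    im=r.grab_frame(n);cv2.imwrite(f'pics/j_{n}.png',cv2.resize(cv2.cvtColor(im,cv2.COLOR_RGB2BGR)[y0:y1,x0:x1],None,fx=4,fy=4,interpolation=cv2.INTER_CUBIC))
"
```

```text
t: 7.42
tcp_pos: [578.3, 203.0, 207.6]
ee_rot: [0.706, 0.037, -0.706, 0.037]
wrist_force: [0.2, 0.2, 0.9]
finger_gap: 0.003
t 7.42 tcp [578.3 203.  207.6] filt [-11.   35.3] yawY_world -84.0 yawY_filt -91.8 q [-1.08  0.56  0.96  1.75 -0.51  1.11 -1.41] F [0.2 0.2 0.9] T [ 0.02  0.16 -0.02] gap 0.0 xaxis [ 0. -0. -1.]
t: 8.05
tcp_pos: [568.9, 208.1, 280.6]
ee_rot: [0.708, 0.037, -0.705, 0.035]
wrist_force: [-0.4, 0.2, 0.1]
finger_gap: 0.005
t 8.05 tcp [568.9 208.1 280.6] filt [-19.6  41.6] yawY_world -84.2 yawY_filt -92.1 q [-1.15  0.47  1.03  1.69 -0.43  1.22 -1.49] F [-0.4  0.2  0.1] T [-0.02  0.16  0.04] gap 0.0 xaxis [ 0.004  0.003 -1.   ]
[  0. 141. -15.]
```

View pics/j_scene.png

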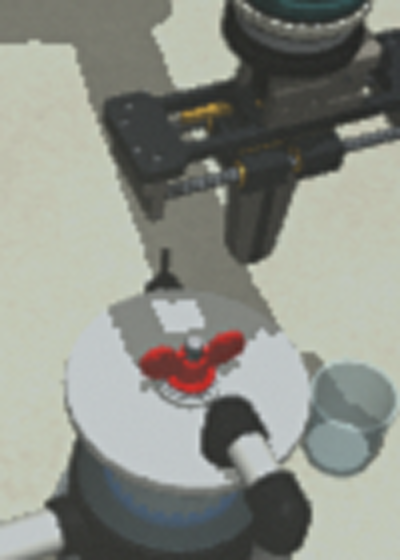

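```bash
for k in a; do :; done
python3 -m inch '{"rot":[[-10,0,0],[-20,0,0],[-30,0,0],[-40,0,0],[-50,0,0]],"translation":[[0,0,0],[0,0.005,0],[0,0.01,0],[0,0.015,0],[0,0.02,0]],"grip":[0,0,0,0,0]}'
python3 -m inch '{"rot":[[-10,0,0],[-20,0,0],[-30,0,0],[-40,0,0],[-50,0,0]],"translation":[[0,0,0],[0,0,0],[0,0,0],[0,0,0],[0,0,0]],"grip":[0,0,0,0,0]}'
python3 -m inch '{"rot":[[-10,0,0],[-20,0,0],[-30,0,0],[-40,0,0],[-50,0,0]],"translation":[[0,0,0],[0,0,0],[0,0,0],[0,0,0],[0,0,0]],"grip":[0,0,0,0,0]}'
python3 -c "
from h import *
o,M=st()
t=np.append(f2w(20,-36),280);print((M.T@(t-o['tcp_pos'])).round(0))
"
```

```text
t: 8.72
tcp_pos: [568.9, 187.8, 276.8]
ee_rot: [-0.624, -0.333, 0.625, -0.332]
wrist_force: [0.7, 0.1, -0.5]
finger_gap: 0.009
t: 9.35
tcp_pos: [568.9, 187.9, 276.7]
ee_rot: [0.425, 0.565, -0.426, 0.565]
wrist_force: [-0.8, -0.1, 0.2]
finger_gap: 0.009
t: 9.98
tcp_pos: [568.9, 187.9, 276.7]
ee_rot: [0.146, 0.692, -0.147, 0.691]
wrist_force: [0.3, 0.5, 0.0]
finger_gap: 0.009
t 9.97 tcp [568.9 187.9 276.7] filt [-22.4  21.6] yawY_world 66.1 yawY_filt 58.2 q [-0.73  0.34  0.46  1.69 -0.16  1.16  0.92] F [0.3 0.5 0. ] T [ 0.01 -0.02 -0.01] gap 0.01 xaxis [-0.002 -0.001 -1.   ]
[ -3. -27.  66.]
```

```bash
python3 -m inch '{"rot":[[-10,0,0],[-20,0,0],[-30,0,0],[-32,0,0],[-32,0,0]],"translation":[[0,-0.007,0.022],[0,-0.014,0.044],[0,-0.027,0.066],[0,-0.027,0.066],[0,-0.027,0.066]],"grip":[0,0,0,0,0]}'
python3 -c "
from h import *
o,M=st()
t=np.append(f2w(20,-36),207);print((M.T@(t-o['tcp_pos'])).round(0))
im=r.grab_frame('scene')
cv2.imwrite('pics/k.png',cv2.resize(cv2.cvtColor(im,cv2.COLOR_RGB2BGR)[110:250,330:430],None,fx=4,fy=4,interpolation=cv2.INTER_CUBIC))
"
```

```text
t: 10.6
tcp_pos: [617.8, 137.1, 277.0]
ee_rot: [-0.047, 0.706, 0.047, 0.705]
wrist_force: [-0.4, 0.2, -0.5]
finger_gap: 0.005
t 10.6 tcp [617.8 137.1 277. ] filt [ 19.2 -35.4] yawY_world 97.6 yawY_filt 89.8 q [-0.55  0.39  0.38  1.6  -0.15  1.18  1.56] F [-0.4  0.2 -0.5] T [0.03 0.02 0.06] gap 0.01 xaxis [-0.001  0.001 -1.   ]
[70. -1.  1.]
```

View pics/k.png

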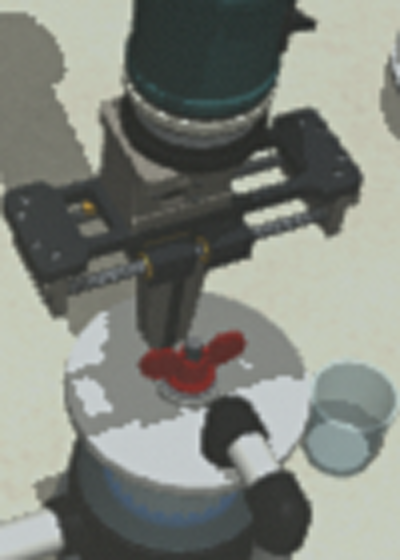

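Same geometry as before; descend and make the second stroke (90° left).

```bash
python3 -m inch '{"rot":[[0,0,0],[0,0,0],[0,0,0],[0,0,0],[0,0,0]],"translation":[[0.02,0,0],[0.04,0,0],[0.06,0,0],[0.07,-0.001,0.001],[0.07,-0.001,0.001]],"grip":[0,0,0,0,0]}'
python3 -c "
from h import *
st()"
python3 -m inch '{"rot":[[0,0,0],[8,0,0],[16,0,0],[24,0,0],[32,0,0]],"translation":[[0,0,-0.006],[0,-0.0016,-0.0111],[0,-0.0025,-0.0165],[0,-0.0026,-0.0219],[0,-0.0019,-0.0272]],"grip":[0,0,0,0,0]}'
python3 -c "
from h import *
st()"
python3 -m inch '{"rot":[[8,0,0],[16,0,0],[24,0,0],[32,0,0],[40,0,0]],"translation":[[0,-0.0016,-0.0051],[0,-0.0025,-0.0105],[0,-0.0026,-0.0159],[0,-0.0019,-0.0212],[0,-0.0006,-0.0264]],"grip":[0,0,0,0,0]}'
python3 -c "
from h import *
o,M=st()
im=r.grab_frame('scene')
cv2.imwrite('pics/l.png',cv2.resize(cv2.cvtColor(im,cv2.COLOR_RGB2BGR)[110:250,330:430],None,fx=4,fy=4,interpolation=cv2.INTER_CUBIC))
"
```

```text
t: 11.28
tcp_pos: [619.2, 135.9, 207.1]
ee_rot: [-0.048, 0.706, 0.048, 0.705]
wrist_force: [0.1, -0.1, -0.2]
finger_gap: 0.001
t 11.28 tcp [619.2 135.9 207.1] filt [ 20.4 -36.7] yawY_world 97.7 yawY_filt 89.9 q [-0.54  0.46  0.36  1.67 -0.18  1.05  1.59] F [ 0.1 -0.1 -0.2] T [ 0.09 -0.03 -0.01] gap 0.0 xaxis [-0.001 -0.    -1.   ]
t: 11.9
tcp_pos: [593.3, 129.3, 208.6]
ee_rot: [0.151, 0.69, -0.15, 0.692]
wrist_force: [-0.1, -0.6, -0.8]
finger_gap: 0.004
t 11.9 tcp [593.3 129.3 208.6] filt [ -6.2 -39.7] yawY_world 65.4 yawY_filt 57.6 q [-0.64  0.42  0.49  1.75 -0.23  1.03  1.07] F [-0.1 -0.6 -0.8] T [-0.29 -0.13  0.04] gap 0.0 xaxis [ 0.002  0.    -1.   ]
t: 12.52
tcp_pos: [568.1, 139.1, 208.4]
ee_rot: [0.378, 0.598, -0.378, 0.598]
wrist_force: [-1.5, -1.8, 0.1]
finger_gap: 0.004
t 12.53 tcp [568.1 139.1 208.4] filt [-29.8 -26.5] yawY_world 25.4 yawY_filt 17.5 q [-0.79  0.41  0.64  1.81 -0.28  1.02  0.4 ] F [-1.5 -1.8  0.1] T [-0.57  0.37  0.01] gap 0.0 xaxis [-0. -0. -1.]
```

View pics/l.png

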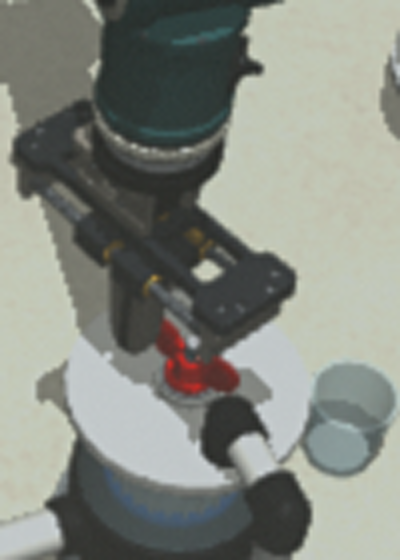

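```bash
python3 -m inch '{"rot":[[3,0,0],[6,0,0],[9,0,0],[12,0,0],[14,0,0]],"translation":[[0,0,-0.002],[0,0,-0.004],[0,0,-0.006],[0,0,-0.008],[0,0,-0.0093]],"grip":[0,0,0,0,0]}'
python3 -c "
from h import *
st()"
python3 -m inch '{"rot":[[1,0,0],[2,0,0],[3,0,0],[4,0,0],[5,0,0]],"translation":[[0,0,-0.0007],[0,0,-0.0014],[0,0,-0.002],[0,0,-0.0026],[0,0,-0.0033]],"grip":[0,0,0,0,0]}'
python3 -c "
from h import *
st()"
```

```text
t: 13.2
tcp_pos: [564.7, 148.3, 208.2]
ee_rot: [0.447, 0.548, -0.446, 0.548]
wrist_force: [-0.9, -2.3, 0.5]
finger_gap: 0.003
t 13.2 tcp [564.7 148.3 208.2] filt [-31.9 -17. ] yawY_world 11.7 yawY_filt 3.9 q [-0.85  0.42  0.7   1.81 -0.31  1.02  0.17] F [-0.9 -2.3  0.5] T [-0.36  0.17 -0.04] gap 0.0 xaxis [ 0.001  0.    -1.   ]
t: 13.82
tcp_pos: [564.0, 151.7, 207.5]
ee_rot: [0.47, 0.528, -0.47, 0.528]
wrist_force: [-0.7, -1.4, -0.5]
finger_gap: 0.007
t 13.82 tcp [564.  151.7 207.5] filt [-32.2 -13.5] yawY_world 6.6 yawY_filt -1.2 q [-0.87  0.42  0.72  1.81 -0.32  1.03  0.09] F [-0.7 -1.4 -0.5] T [-0.35  0.18  0.  ] gap 0.01 xaxis [-0. -0. -1.]
```

```bash
for i in 1; do python3 -m inch '{"rot":[[0,0,0],[0,0,0],[0,0,0],[0,0,0],[0,0,0]],"translation":[[0,0,-0.0005],[0,0,-0.001],[0,0,-0.0015],[0,0,-0.002],[0,0,-0.002]],"grip":[0,0,0,0,0]}'; done
python3 -c "
from h import *
st()
im=r.grab_frame('scene')
cv2.imwrite('pics/m.png',cv2.resize(cv2.cvtColor(im,cv2.COLOR_RGB2BGR)[110:250,330:430],None,fx=4,fy=4,interpolation=cv2.INTER_CUBIC))"
```

```text
t: 14.45
tcp_pos: [563.8, 153.4, 207.6]
ee_rot: [0.47, 0.528, -0.47, 0.528]
wrist_force: [-0.2, -1.8, 0.4]
finger_gap: 0.004
t 14.45 tcp [563.8 153.4 207.6] filt [-32.1 -11.8] yawY_world 6.7 yawY_filt -1.2 q [-0.87  0.42  0.72  1.81 -0.32  1.03  0.08] F [-0.2 -1.8  0.4] T [-0.5   0.24  0.02] gap 0.0 xaxis [-0. -0. -1.]
```

View pics/m.png

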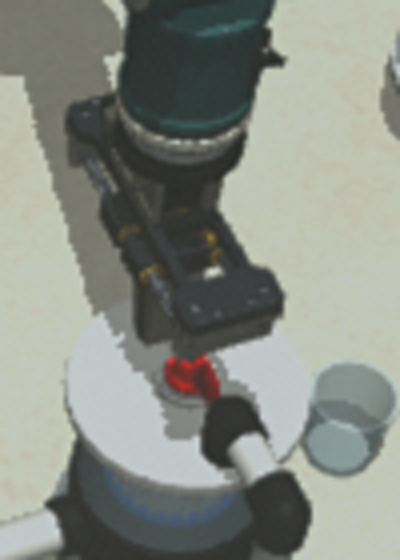

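```bash
python3 -m inch '{"rot":[[0,0,0],[0,0,0],[0,0,0],[0,0,0],[0,0,0]],"translation":[[0,0,-0.0005],[0,0,-0.001],[0,0,-0.0015],[0,0,-0.002],[0,0,-0.002]],"grip":[0,0,0,0,0]}'
python3 -c "
from h import *
st()"
```

```text
t: 15.12
tcp_pos: [563.7, 153.8, 207.6]
ee_rot: [0.47, 0.528, -0.471, 0.529]
wrist_force: [-0.5, -6.2, 0.2]
finger_gap: 0.0
t 15.12 tcp [563.7 153.8 207.6] filt [-32.1 -11.4] yawY_world 6.6 yawY_filt -1.2 q [-0.87  0.42  0.72  1.81 -0.32  1.03  0.08] F [-0.5 -6.2  0.2] T [-1.52  0.17 -0.02] gap 0.0 xaxis [ 0.    -0.002 -1.   ]
```

```bash
python3 -m inch '{"rot":[[0,0,0],[0,0,0],[0,0,0],[0,0,0],[0,0,0]],"translation":[[0,0,-0.0005],[0,0,-0.001],[0,0,-0.0015],[0,0,-0.002],[0,0,-0.002]],"grip":[0,0,0,0,0]}'
python3 -c "
from h import *
st()"
```

```text
t: 15.75
tcp_pos: [563.7, 154.1, 207.6]
ee_rot: [0.469, 0.527, -0.472, 0.529]
wrist_force: [-1.0, -9.3, -0.0]
finger_gap: 0.004
t 15.75 tcp [563.7 154.1 207.6] filt [-32.2 -11.1] yawY_world 6.6 yawY_filt -1.3 q [-0.88  0.42  0.72  1.81 -0.32  1.03  0.08] F [-1.  -9.3 -0. ] T [-2.25  0.11 -0.02] gap 0.0 xaxis [ 0.    -0.004 -1.   ]
```

```bash
python3 -m inch '{"rot":[[0,0,0],[0,0,0],[0,0,0],[0,0,0],[0,0,0]],"translation":[[0,-0.002,0.007],[0,-0.01,0.012],[-0.02,-0.025,0.012],[-0.06,-0.03,0.012],[-0.09,-0.03,0.012]],"grip":[0,0,0,0,0]}'
python3 -m inch '{"rot":[[0,0,0],[0,0,0],[0,0,0],[0,0,0],[0,0,0]],"translation":[[-0.02,-0.04,0],[-0.04,-0.08,0],[-0.04,-0.1,0],[-0.04,-0.1,0],[-0.04,-0.1,0]],"grip":[0,0,0,0,0]}'
python3 -c "
from h import *
st()
import json
for n,(x0,y0,x1,y1) in {'scene':(330,160,430,250),'top':(220,110,390,250)}.items():
    im=r.grab_frame(n);cv2.imwrite(f'pics/n_{n}.png',cv2.resize(cv2.cvtColor(im,cv2.COLOR_RGB2BGR)[y0:y1,x0:x1],None,fx=4,fy=4,interpolation=cv2.INTER_CUBIC))
m=r.camera_model('wrist');im=r.grab_frame('wrist')
cv2.imwrite('pics/n_wrist.png',cv2.cvtColor(im,cv2.COLOR_RGB2BGR))
json.dump({k:np.array(v).tolist() for k,v in m.items()},open('c.json','w'))
"
```

```text
t: 16.38
tcp_pos: [534.4, 143.1, 299.2]
ee_rot: [0.47, 0.529, -0.469, 0.528]
wrist_force: [0.4, -0.1, -0.0]
finger_gap: 0.003
t: 17.0
tcp_pos: [436.0, 131.0, 337.7]
ee_rot: [0.47, 0.529, -0.469, 0.528]
wrist_force: [-0.0, -0.2, 0.2]
finger_gap: 0.005
t 17.0 tcp [436.  131.  337.7] filt [-161.8  -16.5] yawY_world 6.7 yawY_filt -1.1 q [-1.12 -0.03  0.75  1.93  0.02  1.23 -0.25] F [-0.  -0.2  0.2] T [-0.02  0.08  0.01] gap 0.01 xaxis [ 0.001  0.001 -1.   ]
```

View pics/n_scene.png

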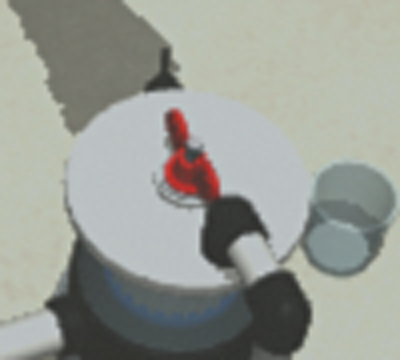

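View pics/n_top.png

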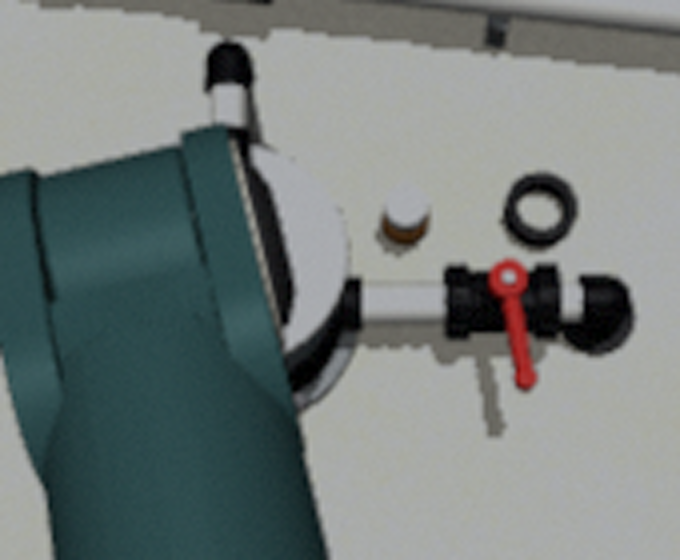

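View pics/n_wrist.png

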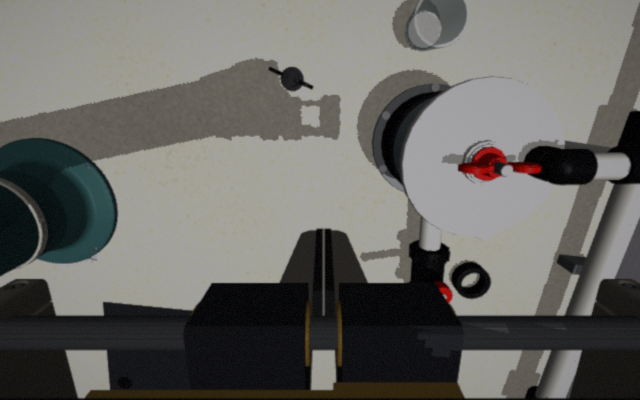

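Run:
```python
from h import *
import json
m=json.load(open('c.json'));m={k:(np.array(v) if isinstance(v,list) else v) for k,v in m.items()}
a=onz('wrist',463,169,223,m);b=onz('wrist',540,168,223,m);print(a,b,np.degrees(np.arctan2(*(b-a)[[1,0]])), np.degrees(PSI))
print('rod',onz('wrist',506,170,230,m))
o,M=st()
t=np.append(f2w(-64,-166),250);print((M.T@(t-o['tcp_pos'])).round(0))
```

```text
[557.68161384 166.14762709 223.        ] [626.18258331 175.02054936 223.        ] 7.380422226346901 7.85
rod [592.16662926 170.64258307 230.        ]
t 17.15 tcp [436.1 130.6 337.3] filt [-161.7  -17. ] yawY_world 6.7 yawY_filt -1.2 q [-1.11 -0.03  0.75  1.93  0.02  1.23 -0.25] F [-0.4 -0.8 -0.5] T [-0.06  0.1   0.02] gap 0.01 xaxis [-0.    -0.001 -1.   ]
[ 87. 101. 147.]
```

```bash
python3 -m inch '{"rot":[[0,0,0],[0,0,0],[0,0,0],[0,0,0],[0,0,0]],"translation":[[0,0.02,0.04],[0,0.05,0.08],[0.02,0.08,0.12],[0.05,0.101,0.147],[0.087,0.101,0.147]],"grip":[0,0,0,0,0]}'
python3 -m inch '{"rot":[[0,0,0],[0,0,0],[0,0,0],[0,0,0],[0,0,0]],"translation":[[0.02,0,0],[0.04,0,0],[0.06,0,0],[0.06,0,0],[0.06,0,0]],"grip":[0,0,0,0,0]}'
python3 -c "
from h import *
o,M=st()
t=np.append(f2w(-64,-168),95);print((M.T@(t-o['tcp_pos'])).round(0))
for n,(x0,y0,x1,y1) in {'scene':(260,130,430,280),'top':(270,120,420,260)}.items():
    im=r.grab_frame(n);cv2.imwrite(f'pics/p_{n}.png',cv2.resize(cv2.cvtColor(im,cv2.COLOR_RGB2BGR)[y0:y1,x0:x1],None,fx=4,fy=4,interpolation=cv2.INTER_CUBIC))
"
```

```text
t: 17.77
tcp_pos: [555.1, -6.9, 249.3]
ee_rot: [0.47, 0.526, -0.472, 0.529]
wrist_force: [-0.6, 0.4, -1.1]
finger_gap: 0.009
t: 18.4
tcp_pos: [553.7, -3.5, 191.3]
ee_rot: [0.47, 0.528, -0.469, 0.529]
wrist_force: [0.7, 0.5, 0.0]
finger_gap: 0.008
t 18.4 tcp [553.7  -3.5 191.3] filt [ -63.6 -165.9] yawY_world 6.7 yawY_filt -1.1 q [-0.73  0.42  0.86  1.91 -0.38  0.98  0.42] F [0.7 0.5 0. ] T [-0.06  0.02 -0.02] gap 0.01 xaxis [ 0.001  0.    -1.   ]
[96. -1.  2.]
```

View pics/p_scene.png

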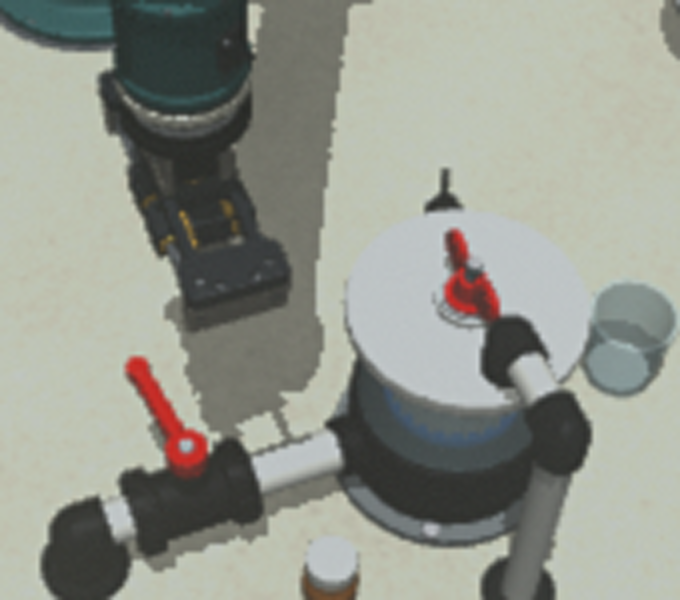

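View pics/p_top.png

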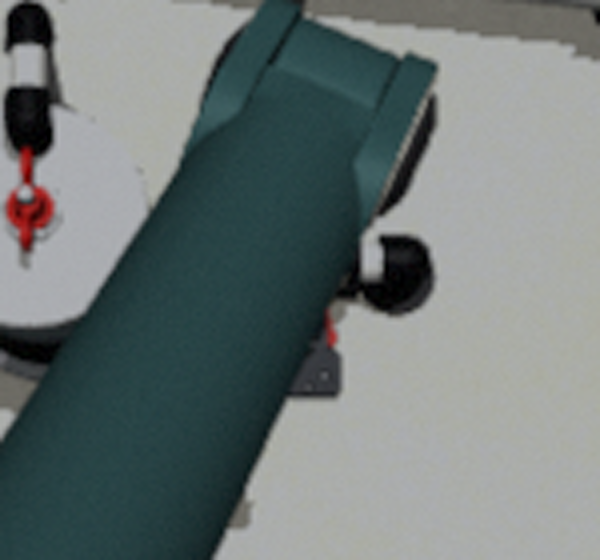

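```bash
python3 -m inch '{"rot":[[0,0,0],[0,0,0],[0,0,0],[0,0,0],[0,0,0]],"translation":[[0.02,0,0.002],[0.045,0,0.002],[0.07,0,0.002],[0.095,0,0.002],[0.095,0,0.002]],"grip":[0,0,0,0,0]}'
python3 -c "
from h import *
o,M=st()
for n,(x0,y0,x1,y1) in {'scene':(260,130,430,280)}.items():
    im=r.grab_frame(n);cv2.imwrite(f'pics/q_{n}.png',cv2.resize(cv2.cvtColor(im,cv2.COLOR_RGB2BGR)[y0:y1,x0:x1],None,fx=4,fy=4,interpolation=cv2.INTER_CUBIC))
def tab(p0,p,ths):
    for th in ths:
        t=np.radians(th);q=np.array([p[0]*np.cos(t)-p[1]*np.sin(t),p[0]*np.sin(t)+p[1]*np.cos(t)])-p0
        print(th,q.round(1))
p=np.array([-64,-16])
tab(np.array([-64,-32]),p,[0,-4,-8,-12,-16]); tab(p,p,[-5,-10,-15,-20,-25]); tab(p,p,[-3,-6,-9,-12,-15])
"
```

```text
t: 19.12
tcp_pos: [551.6, -5.9, 93.4]
ee_rot: [0.469, 0.529, -0.471, 0.527]
wrist_force: [-0.1, -0.1, 0.2]
finger_gap: 0.007
t 19.12 tcp [551.6  -5.9  93.4] filt [ -66.  -167.9] yawY_world 6.7 yawY_filt -1.2 q [-0.63  0.56  0.75  1.97 -0.52  0.81  0.54] F [-0.1 -0.1  0.2] T [-0.13  0.07  0.05] gap 0.01 xaxis [-0.004 -0.001 -1.   ]
0 [ 0. 16.]
-4 [-1.  20.5]
-8 [-1.6 25.1]
-12 [-1.9 29.7]
-16 [-1.9 34.3]
-5 [-1.2  5.6]
-10 [-1.8 11.4]
-15 [-2.  17.1]
-20 [-1.6 22.9]
-25 [-0.8 28.5]
-3 [-0.7  3.4]
-6 [-1.3  6.8]
-9 [-1.7 10.2]
-12 [-1.9 13.7]
-15 [-2.  17.1]
```

View pics/q_scene.png

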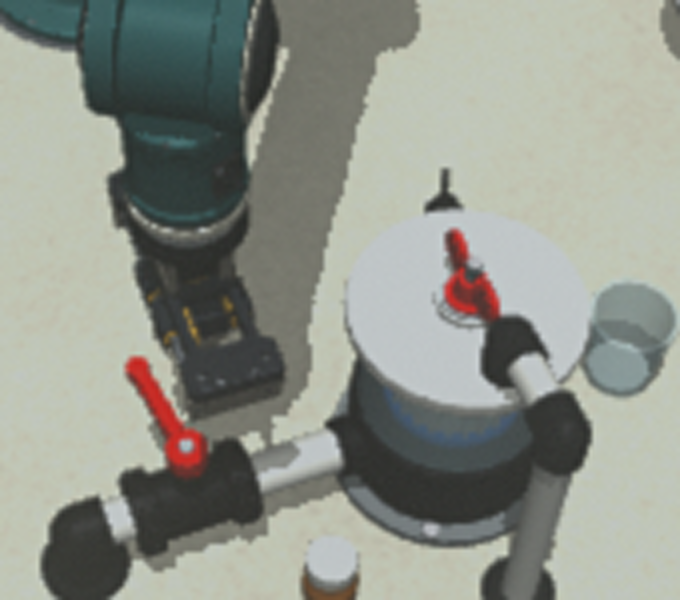

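```bash
python3 -m inch '{"rot":[[0,0,0],[-4,0,0],[-8,0,0],[-12,0,0],[-16,0,0]],"translation":[[-0.002,0.001,0.012],[-0.002,0.001,0.0205],[-0.002,0,0.0251],[-0.002,0,0.0297],[-0.002,0,0.0343]],"grip":[0,0,0,0,0]}'
python3 -c "
from h import *
o,M=st()"
python3 -m inch '{"rot":[[-5,0,0],[-10,0,0],[-15,0,0],[-20,0,0],[-25,0,0]],"translation":[[0,-0.0012,0.0056],[0,-0.0018,0.0114],[0,-0.002,0.0171],[0,-0.0016,0.0229],[0,-0.0008,0.0285]],"grip":[0,0,0,0,0]}'
python3 -c "
from h import *
o,M=st()
print(np.degrees(np.arctan2(*(w2f(o['tcp_pos'])-[0,-200])[::-1])),np.linalg.norm(w2f(o['tcp_pos'])-[0,-200]))
for n,(x0,y0,x1,y1) in {'scene':(260,130,430,280)}.items():
    im=r.grab_frame(n);cv2.imwrite(f'pics/r_{n}.png',cv2.resize(cv2.cvtColor(im,cv2.COLOR_RGB2BGR)[y0:y1,x0:x1],None,fx=4,fy=4,interpolation=cv2.INTER_CUBIC))
"
```

```text
t: 19.8
tcp_pos: [558.6, -39.6, 99.0]
ee_rot: [0.392, 0.589, -0.39, 0.59]
wrist_force: [-0.2, 2.0, 0.2]
finger_gap: 0.005
t 19.8 tcp [558.6 -39.6  99. ] filt [ -63.7 -202.3] yawY_world 22.8 yawY_filt 15.0 q [-0.51  0.54  0.68  1.95 -0.47  0.81  0.83] F [-0.2  2.   0.2] T [ 0.49 -0.06 -0.03] gap 0.01 xaxis [ 0.003  0.001 -1.   ]
t: 20.42
tcp_pos: [568.4, -66.5, 98.9]
ee_rot: [0.255, 0.659, -0.254, 0.66]
wrist_force: [-1.2, 2.1, -0.4]
finger_gap: 0.006
t 20.43 tcp [568.4 -66.5  98.9] filt [ -57.6 -230.3] yawY_world 47.9 yawY_filt 40.0 q [-0.38  0.53  0.57  1.92 -0.39  0.8   1.24] F [-1.2  2.1 -0.4] T [0.43 0.16 0.03] gap 0.01 xaxis [ 0.002  0.001 -1.   ]
-152.25238564689855 65.13646886451167
```

View pics/r_scene.png

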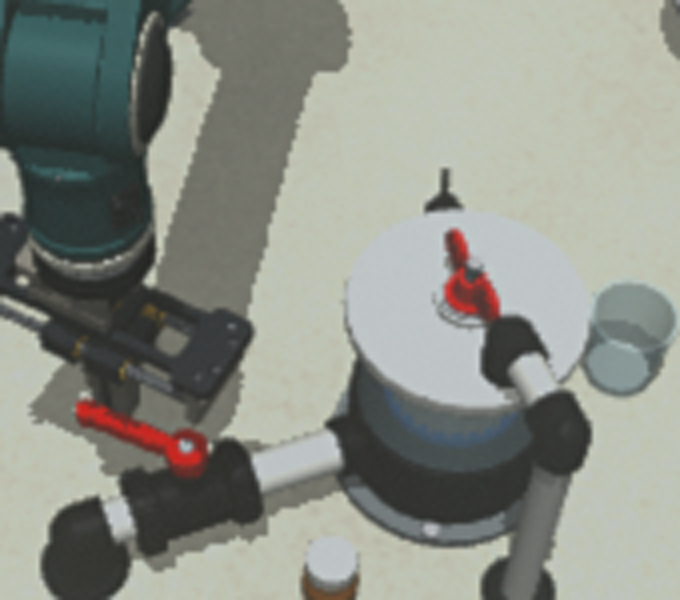

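```bash
python3 -m inch '{"rot":[[-5,0,0],[-10,0,0],[-15,0,0],[-20,0,0],[-25,0,0]],"translation":[[0.002,-0.0012,0.0056],[0.003,-0.0018,0.0114],[0.003,-0.002,0.0171],[0.003,-0.0016,0.0229],[0.003,-0.0008,0.0285]],"grip":[0,0,0,0,0]}'
python3 -c "
from h import *
o,M=st()"
python3 -m inch '{"rot":[[-3,0,0],[-6,0,0],[-9,0,0],[-12,0,0],[-15,0,0]],"translation":[[0,-0.0007,0.0034],[0,-0.0013,0.0068],[0,-0.0017,0.0102],[0,-0.0019,0.0137],[0,-0.002,0.0171]],"grip":[0,0,0,0,0]}'
python3 -c "
from h import *
o,M=st()
for n,(x0,y0,x1,y1) in {'scene':(260,130,430,280)}.items():
    im=r.grab_frame(n);cv2.imwrite(f'pics/s_{n}.png',cv2.resize(cv2.cvtColor(im,cv2.COLOR_RGB2BGR)[y0:y1,x0:x1],None,fx=4,fy=4,interpolation=cv2.INTER_CUBIC))
"
```

```text
t: 21.1
tcp_pos: [588.3, -86.4, 95.5]
ee_rot: [0.106, 0.699, -0.106, 0.699]
wrist_force: [-1.4, 1.9, 0.2]
finger_gap: 0.002
t 21.1 tcp [588.3 -86.4  95.5] filt [ -40.6 -252.7] yawY_world 72.8 yawY_filt 64.9 q [-0.25  0.55  0.45  1.86 -0.32  0.81  1.64] F [-1.4  1.9  0.2] T [0.41 0.29 0.  ] gap 0.0 xaxis [ 0.  0. -1.]
t: 21.72
tcp_pos: [603.8, -93.6, 95.4]
ee_rot: [0.014, 0.707, -0.014, 0.707]
wrist_force: [-2.0, 0.8, 0.6]
finger_gap: 0.008
t 21.73 tcp [603.8 -93.6  95.4] filt [ -26.2 -262. ] yawY_world 87.7 yawY_filt 79.9 q [-0.19  0.56  0.39  1.81 -0.28  0.82  1.86] F [-2.   0.8  0.6] T [0.32 0.34 0.02] gap 0.01 xaxis [ 0.  0. -1.]
```

View pics/s_scene.png

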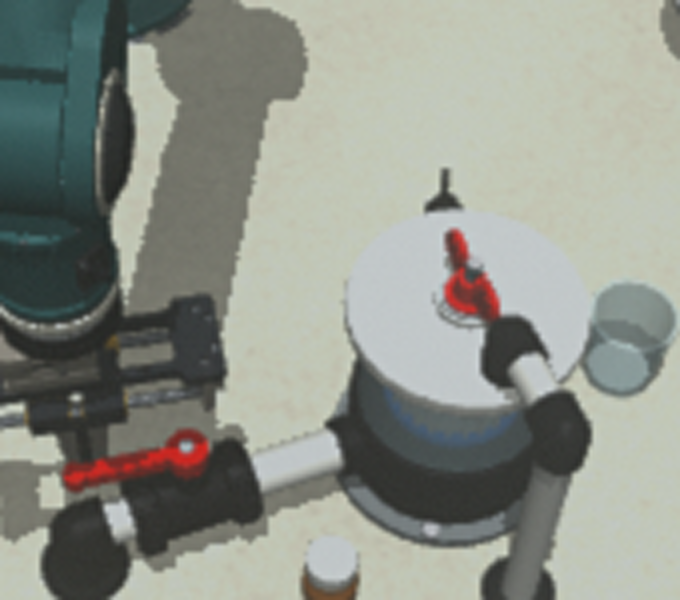

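```bash
python3 -m inch '{"rot":[[-2,0,0],[-4,0,0],[-6,0,0],[-8,0,0],[-8,0,0]],"translation":[[0,0,0.0023],[0,-0.001,0.0046],[0,-0.001,0.0068],[0,-0.001,0.009],[0,-0.001,0.009]],"grip":[0,0,0,0,0]}'
python3 -c "
from h import *
o,M=st()"
python3 -m inch '{"rot":[[-1,0,0],[-2,0,0],[-2,0,0],[-2,0,0],[-2,0,0]],"translation":[[0,0,0.001],[0,0,0.002],[0,0,0.0025],[0,0,0.003],[0,0,0.003]],"grip":[0,0,0,0,0]}'
python3 -c "
from h import *
o,M=st()"
```

```text
t: 22.4
tcp_pos: [611.9, -95.2, 94.5]
ee_rot: [-0.035, 0.707, 0.035, 0.705]
wrist_force: [-4.2, -0.1, 2.6]
finger_gap: 0.003
t 22.4 tcp [611.9 -95.2  94.5] filt [ -18.4 -264.6] yawY_world 95.7 yawY_filt 87.9 q [-0.16  0.57  0.35  1.79 -0.25  0.83  1.98] F [-4.2 -0.1  2.6] T [-0.36  0.98 -0.06] gap 0.0 xaxis [-0.002 -0.    -1.   ]
t: 23.02
tcp_pos: [612.0, -95.5, 94.3]
ee_rot: [-0.047, 0.708, 0.047, 0.703]
wrist_force: [-12.6, -1.9, 9.0]
finger_gap: 0.005
t 23.02 tcp [612.  -95.5  94.3] filt [ -18.3 -265. ] yawY_world 97.7 yawY_filt 89.8 q [-0.15  0.57  0.34  1.78 -0.25  0.83  2.01] F [-12.6  -1.9   9. ] T [-0.5   2.61 -0.09] gap 0.0 xaxis [-0.008 -0.    -1.   ]
```

```bash
python3 -m inch '{"rot":[[0,0,0],[0,0,0],[0,0,0],[0,0,0],[0,0,0]],"translation":[[0,0,-0.008],[0,0,-0.03],[-0.03,0,-0.06],[-0.09,0,-0.09],[-0.14,0,-0.11]],"grip":[0,0,0,0,0]}'
python3 -m inch '{"rot":[[0,0,0],[0,0,0],[0,0,0],[0,0,0],[0,0,0]],"translation":[[-0.03,0,-0.05],[-0.06,0,-0.1],[-0.06,0,-0.1],[-0.06,0,-0.1],[-0.06,0,-0.1]],"grip":[0,0,0,0,0]}'
python3 -c "
from h import *
o,M=st()
for n,(x0,y0,x1,y1) in {'scene':(260,130,430,280),'top':(220,110,390,250)}.items():
    im=r.grab_frame(n);cv2.imwrite(f'pics/u_{n}.png',cv2.resize(cv2.cvtColor(im,cv2.COLOR_RGB2BGR)[y0:y1,x0:x1],None,fx=4,fy=4,interpolation=cv2.INTER_CUBIC))
"
```

```text
t: 23.65
tcp_pos: [506.5, -108.6, 236.1]
ee_rot: [-0.048, 0.705, 0.048, 0.706]
wrist_force: [0.2, 0.1, 0.1]
finger_gap: 0.001
t: 24.28
tcp_pos: [408.4, -121.8, 293.7]
ee_rot: [-0.048, 0.706, 0.048, 0.705]
wrist_force: [0.0, 0.8, -0.6]
finger_gap: 0.003
t 24.27 tcp [ 408.4 -121.8  293.7] filt [-223.6 -263.2] yawY_world 97.8 yawY_filt 89.9 q [-0.23 -0.03  0.43  2.04  0.01  1.13  1.91] F [ 0.   0.8 -0.6] T [ 0.06 -0.04  0.02] gap 0.0 xaxis [-0.001 -0.001 -1.   ]
```

View pics/u_scene.png

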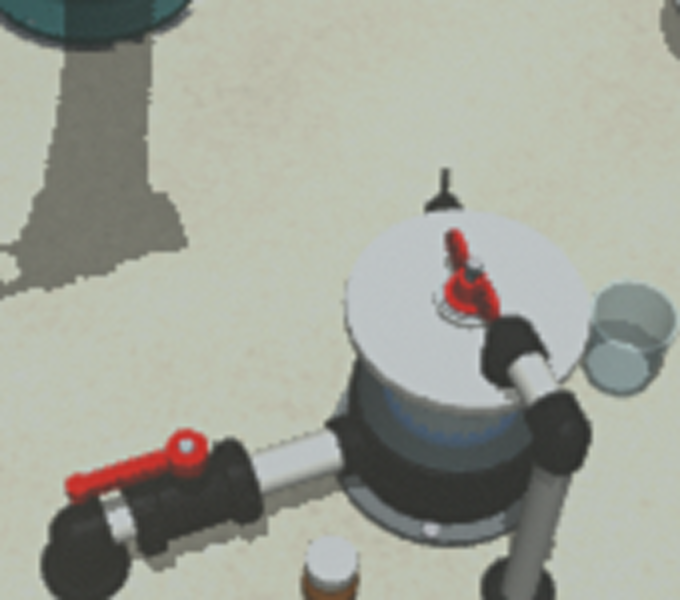

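View pics/u_top.png

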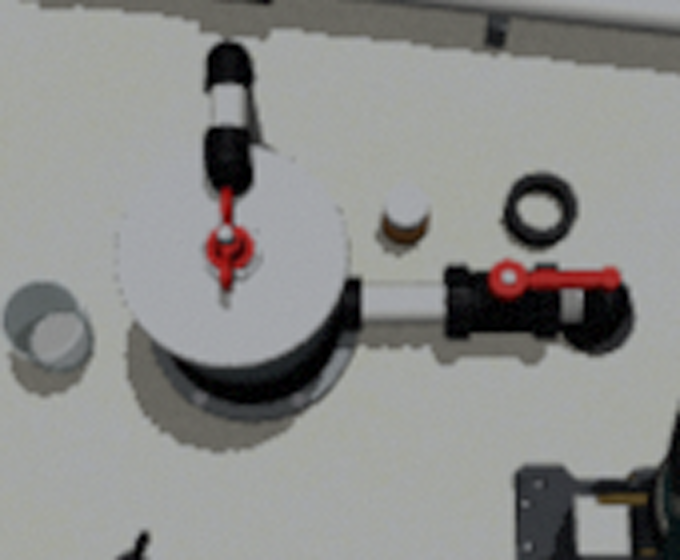

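Run:
```python
from h import *
zt=lambda a,b:(220+a/4-.375,110+b/4-.375); zs=lambda a,b:(260+a/4-.375,130+b/4-.375)
for n,f,a,b in [("top",zt,(509,277),(612,278)),("scene",zs,(187,447),(79,486))]:
    A=onz(n,*f(*a),119);B=onz(n,*f(*b),118);d=B-A
    print(n,A.round(1),B.round(1),'q deg',np.degrees(np.arctan2(d[1],d[0])-PSI)+180, np.hypot(*d[:2]))
for a,b in [((227,192),(225,285))]:
    A=onz("top",*zt(*a),225);B=onz("top",*zt(*b),225);d=A-B;print('nut',A,B,np.degrees(np.arctan2(d[1],d[0])-PSI))
print('pipe top', np.degrees(np.arctan2(*(onz("top",*zt(570,305),66)-onz("top",*zt(400,301),66))[[1,0]]))-np.degrees(PSI)+180)
```

```text
top [621.5 -28.7 119. ] [ 630.4 -105.3  118. ] q deg 88.78557284658554 77.15533258961017
scene [622.5 -28.1 119. ] [ 635.1 -103.1  118. ] q deg 91.69823517008172 76.09292520049307
nut [625.01405297 173.37933944 225.        ] [559.77343067 165.17244673 225.        ] -0.680183091325236
pipe top 87.73484860800303
```

```bash
python3 -c "
from h import *
st(); print(r.hand_in())"
```

```text
t 24.38 tcp [ 408.2 -122.   293.6] filt [-223.9 -263.4] yawY_world 97.8 yawY_filt 89.9 q [-0.23 -0.03  0.43  2.04  0.01  1.13  1.91] F [ 0.  -0.6  1.3] T [0.05 0.04 0.01] gap 0.01 xaxis [-0.002 -0.001 -1.   ]
the job is handed in; nothing more can be done
None
```

The wing nut is seated and the feed valve is fully open, done in that order with the closed fingertips, pushing only. I handed the job in at about 24.4 s of the 72 s allowed.

- **Nut:** I pushed it clockwise in two strokes, about 180° and then 90°. At the end it stopped moving and the push force rose from about 2 N to 9 N. In the last pictures its wings lie along the outlet line to within 1°.
- **Valve handle:** I swept it away from the canister until it stopped, with about 13 N sideways on the wrist. The top view gives about 89° and the scene view about 92°. They differ by 3°, which is within the picture accuracy, and both fit the handle lying in line with its pipe.
- **Odd reading:** at the handle's stop the wrist also showed about 9 N upward, which I did not explain. It vanished when I backed off.
- **Finish:** the arm ended well clear, with about 1 N on the wrist. The jar, ring and cup look unmoved in the last pictures. I did not re-check the bottle, cartridge, brush and spare elbow; the arm went nowhere near them except for passing high over the bottle's side on the way in.

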